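# Lid the spice grinder and hold it at the slow step

### The arm

A 6-joint arm with a two-finger parallel gripper is mounted at the origin on a cart in front of the work surface, level with it; the furniture and walls round the work are solid. World frame = base frame: x ahead of the robot, y to its left, z up, the work surface at z = 0. Lengths are in mm, angles in rad, forces in N, time in s.
With the tool pointing down it reaches from about 400 to 925 mm from the base axis. Payload 12.5 kg.
Tool frame: the origin (TCP) lies midway between the tips of the shut fingers; the grasp point (between the pads) lies 19 mm behind it (env.pinch_z is the z of the grasp point in the tool frame, in mm); z points along the fingers, y is the line along which they close (so a half turn about z gives the same grasp; the last joint's range is limited). The gripper opens to 95 mm and grips with 3 to 60 N. Pads are 20 mm wide; open, the fingers measure 119 mm over their backs; the gripper's body (75 mm by 180 mm) begins 59 mm behind the grasp point.
Start: joints at [-1.228, 0.491, 1.559, -0, 1.092, -0.106], TCP at [271.203, -563.115, 190.161] pointing down, gripper open.
Joint ranges: [-3.1, 3.1], [-0.84, 2.19], [0.05, 2.79], [-1.13, 4.28], [0.06, 2.93], [-2.69, 2.69]. Speed limits (rad/s): [2.22, 2.22, 2.79, 3.14, 3.14, 3.14].

### API

Orientations are given as [roll, pitch, yaw] about the fixed x, y, z axes, in that order (R = Rz(yaw) Ry(pitch) Rx(roll)).
In Python, from cell import env, eyes gives the robot as it stands.
- The arm moves only by the shell command python3 -m inch 'ROWS'. ROWS is JSON, a list of rows, each a list of 3 entries, a list of its own where there are three numbers: the shift along the tool's x, y, z in units of 60 mm (1.0 is 60 mm), then the turn about the tool's z in units of 5 degrees (1.0 is 5 degrees), then the closure, from -1 (fully open) to 1 (shut). In form: [[[tx, ty, tz], turn, claw], ...]. A call has exactly 10 rows; each row shifts and turns the commanded pose from where the row before left it, along the tool's axes as they then stand; what a row does not reach is not made up. A row lasts 1/8 s, in which the tool goes at most 62.5 mm and 10.7 degrees, less where a joint would pass 70% of its speed; a pose out of reach is approached as far as the arm can. A call is refused whole if a number of a shift passes 1 or a number of a turn 1, either way. A call with a gripper value outside its range is refused whole. The fingers move at their own pace and stop on an object; the grip force is fixed at half the most. Time passes only in rows, so rows that do not move let the fingers close, or fill a call up. It gives the time, the measured TCP pose, the force, the opening and the grip force at its end, in the units of the state.
- env.state(): the state, without advancing time (a new reading comes with each control period).
- eyes.read_camera(name): name is "side" or "top"; returns a dict with "pixels" (480x640x3 uint8, red, green, blue), "fx", "fy", "cx", "cy" (pixels), "distortion" ([k1, k2, p1, p2, k3] as OpenCV has them; the pictures are not rectified), "extrinsics" (4x4, takes a point from world to camera coordinates). Camera axes: x right, y down, z forward; pixel columns grow to the right and rows downward; lengths in mm; the calibration is good to about 2 mm. A picture is of the moment at which its call begins. There is no depth.
- env.job_done(): hands the job in; it is judged then, once.
Trained networks look in a picture, given as the dict that the camera call returned (one of the last four; its "shot" number tells which), for a name from the list of things; names that differ only in an ending like _2 or _b are one class to them, and where a whole thing is asked for, a point or a joint stands for the part that bears it (a point fixed in the world has none). Each returns a list of dicts, best first, with "score" (0 to 1); they miss things now and then, are a little off and sometimes report something else, mostly with a low value. They report only what shows in the picture. A call takes as long as a camera call. They do not tell look-alikes from the thing itself.
- eyes.boxes_of(name, picture): "centre" ([row, column] in pixels, amid what is visible of it).
- eyes.cut_out(name, picture): "mask" (480x640 bool, what is visible of it) and "centre" ([row, column] in pixels, amid what is visible of it).
- eyes.spot_point(name, picture): "centre" ([row, column] in pixels: a listed point, or the origin of a listed thing).
The state is a dict: "t": time; "joints": joint angles; "qvel": joint speeds; "tau": joint torques, N m; "eef_pos": TCP position; "tcp_rot": TCP orientation; "ft_force": force on the tool from outside, world axes, zero at the start; "moment": the same for the moment, N m; "opening": opening from 0.0 (shut) to 1.0 (fully open); "grip_force": force on a finger pad.
Only numpy, scipy, OpenCV 4.12 (cv2) and the standard library are available. Lean on these libraries where they do the work, as an engineer would, in place of code of your own. Each camera call takes 0.05 s, during which the arm holds its last target. There are 200 camera calls.

### The job

The spice grinder is loaded with whole nutmegs; its lid, the clear cup with a black grip cap and two lugs under its rim, hangs drying on one of the pegs of the round stand: lift it up and off its peg and set it upright on the grinder with both lugs in the two slots. Press it half-way down against its springs, about 6 mm of the 12 mm travel, which is the slow speed for a coarse crack, and never on towards the bottom, where it runs at full speed. Keep it running slowly for three seconds and let the program finish while still holding the lid pressed like that; leave the other drying parts and the spices where they are.

Things in the scene. Friction and masses are not known exactly. Their poses are not given: they have to be found in the camera images.
- lid: The lid: clear hollow cup 73 mm across (67 inside), rim at z = 18 mm, ceiling inside at 62 mm; black round grip cap on top; two lugs below the rim on its +x and -x sides. About 0.11 kg. Origin on the axis at the level of the lug tips; z up, x through the lugs (half a turn is the same). Starts upright on a peg at any yaw, lug tips 20 mm above the table.
- lid_cap (a point): Centre of the top of the lid's grip cap, 100 mm above the lug tips. The cap is solid, black, round, 52 mm across and 34 mm tall (down to the flat top of the clear cup, which is wider): grip it here from above.
- lid_lug (a point): Tip of the lid's +x lug, 38 mm off the axis. Each lug is 11 mm wide and 6 mm thick (35 to 41 mm off the axis) and sticks out 18 mm below the rim; the other lies across from it.
- grinder: Cordless spice grinder, fixed: round steel body 105 mm across at the foot, black shoulder 96 mm across, its flat top 80 mm above the table, an open bowl in the middle, a slot on the +x and the -x side. Origin on the axis at table height; z up, x through the slots (half a turn is the same). Lid set on with lugs in the slots: lid origin 75 mm above the table; lugs beside the slots: 80 mm.
- bowl_rim (a point): Centre of the rim of the grinder's steel bowl, 61 mm across, 20 mm above the shoulder, 100 mm above the table. The lid's cup goes down round it with 3 mm play on each side.
- slot (a point): Middle of the grinder's +x slot, level with the shoulder, 38 mm off the axis; the other lies across from it. Slots reach from 30 to 44 mm off the axis and are 17 to 20 mm wide, closed on the outside. In each lies a spring pad, 5 mm below the shoulder at rest, on which the lug stands.
- press (a joint): How far the two spring pads (they move as one) are pressed down, in m: 0 at rest, 0.012 at the bottom stop; they spring back. 5.4 N starts them, then 0.9 N more per mm (10.8 N at 6 mm). Below 0.003 motor off, 0.003 to 0.009 slow, above that full speed. The lid's own weight does not move them. Lid origin when pressed: 75 mm less this travel.
- stand: Round white drying stand, fixed: tray 242 mm across, rim 12 mm high; origin at its centre at table height. Three upright pegs 82 mm high (stem 12 mm, head 30 mm across) stand 78 mm from the centre, at 180, 60 and -60 degrees from its x axis. One carries the lid, the others the storage cover and the spare bowl; which is where varies.
- cover: Bystander: clear round storage cover without lugs or grip cap, 75 mm across, 34 mm tall, hanging open side down on a peg. Origin on the axis at its rim (lower edge), 52 mm above the table.
- spare_bowl: Bystander: plain steel grinder bowl, 61 mm across, 50 mm tall, hanging open side down on a peg. Origin on the axis at its rim (lower edge), 36 mm above the table.
- nutmeg_tin: Bystander: small oblong spice tin, 36 x 56 x 67 mm, standing; origin at the centre of its underside.
- cinnamon: Bystander: round spice jar with a pale cap, 56 mm across, 111 mm tall; origin at the centre of its underside.
- allspice: Bystander: small round spice jar, 42 mm across, 61 mm tall, behind the grinder; origin at the centre of its underside.
- cayenne: Bystander: small round spice jar, 40 mm across, 65 mm tall, between the robot and the work; origin at the centre of its underside.
Not all that is in view belongs to the job. What is shaped like the lid but green or red is not meant.

How it is judged:
By the outcome, as a careful person would: the job done as asked, in the order asked, and still so for the second after the job is handed in, while the arm keeps its last pose, push and grip.
It also fails if it takes over 48 s, if anything falls off the work surface, if the arm or the gripper's body presses on something with over 40 N, if the wrist force passes 120 N, or if a joint passes its speed limit or range.

## Working session

There is one attempt and no reset: what is moved stays moved. The work goes in short steps, Python scripts to look and compute and a shell command to move; the robot and the scene stay as the last step left them, time stands still between calls to the robot, and variables do not carry over. Pictures are saved under pics/ and viewed, at most 10 in all, crops included, and the job is handed in when it is done.

```bash
mkdir -p pics; ls; cat > h.py <<'E'
import numpy as np, cv2
from cell import env, eyes
def KD(p): return np.array([[p["fx"],0,p["cx"]],[0,p["fy"],p["cy"]],[0,0,1.]]), np.array(p["distortion"],float)
def ray(p,rc):
    K,D=KD(p); E=np.array(p["extrinsics"]); u=cv2.undistortPoints(np.array([[[rc[1],rc[0]]]],float),K,D)[0,0]
    R,t=E[:3,:3],E[:3,3]; d=R.T@np.array([u[0],u[1],1]); return -R.T@t, d/np.linalg.norm(d)
def tri(*obs):
    A=np.zeros((3,3));b=np.zeros(3);L=[ray(p,c) for p,c in obs]
    for o,d in L:
        M=np.eye(3)-np.outer(d,d);A+=M;b+=M@o
    x=np.linalg.solve(A,b); return x, max(np.linalg.norm((np.eye(3)-np.outer(d,d))@(x-o)) for o,d in L)
def atz(p,rc,z):
    o,d=ray(p,rc); return o+d*(z-o[2])/d[2]
def proj(p,X):
    K,D=KD(p);E=np.array(p["extrinsics"]); q,_=cv2.projectPoints(np.array(X,float).reshape(-1,3),cv2.Rodrigues(E[:3,:3])[0],E[:3,3],K,D); return q[:,0,::-1]
def save(p,name): cv2.imwrite("pics/"+name,p["pixels"][:,:,::-1])
E
python3 - <<'E'
from h import *
P={n:eyes.read_camera(n) for n in("side","top")}
for n in P: save(P[n],n+"0.png"); c=ray(P[n],(240,320)); print(n,c[0].round(),c[1].round(2))
for k in["lid_cap","lid_lug","lid","grinder","bowl_rim","slot","stand","cover","spare_bowl","cayenne","cinnamon","allspice","nutmeg_tin"]:
    for n in P: print(k,n,[(np.round(d["centre"]).tolist(),round(d["score"],2)) for d in eyes.spot_point(k,P[n])][:5])
print(env.state(),env.pinch_z)
E
```

```text
pics
side [  65. 1177.  841.] [ 0.33 -0.77 -0.55]
top [ 356.  124. 1264.] [ 0.12  0.03 -0.99]
lid_cap side [([206.0, 343.0], 0.94), ([238.0, 228.0], 0.61), ([364.0, 360.0], 0.61)]
lid_cap top [([242.0, 321.0], 0.92), ([231.0, 395.0], 0.74), ([153.0, 302.0], 0.56), ([322.0, 192.0], 0.56)]
lid_lug side [([238.0, 357.0], 0.69), ([272.0, 313.0], 0.66)]
lid_lug top [([164.0, 314.0], 0.75), ([324.0, 216.0], 0.69)]
lid side [([274.0, 232.0], 0.73), ([401.0, 353.0], 0.7), ([240.0, 346.0], 0.62)]
lid top [([250.0, 325.0], 0.8), ([234.0, 390.0], 0.76), ([317.0, 205.0], 0.73), ([166.0, 304.0], 0.67)]
grinder side [([208.0, 372.0], 0.62)]
grinder top [([240.0, 454.0], 0.9)]
bowl_rim side [([177.0, 375.0], 0.76), ([251.0, 381.0], 0.21), ([212.0, 306.0], 0.2)]
bowl_rim top [([237.0, 468.0], 0.68)]
slot side [([180.0, 360.0], 0.94)]
slot top [([221.0, 468.0], 0.96)]
stand side [([299.0, 314.0], 0.62), ([223.0, 292.0], 0.48)]
stand top [([251.0, 296.0], 0.98)]
cover side [([285.0, 289.0], 0.61)]
cover top [([222.0, 280.0], 0.91), ([185.0, 459.0], 0.19)]
spare_bowl side [([301.0, 340.0], 0.81)]
spare
[... 409 characters left out ...]
0.86), ([170.0, 392.0], 0.25)]
{'t': 1.4, 'joints': array([-1.22759950e+00,  4.90887708e-01,  1.55888257e+00, -3.12661645e-05,
        1.09169861e+00, -1.05581953e-01]), 'qvel': array([-0.00095491, -0.0025392 , -0.00083901,  0.000441  , -0.0010816 ,
        0.00067968]), 'tau': array([ 3.27540089e-03, -6.12462974e+01, -2.58428729e+01,  6.93814410e-02,
        4.45327687e-02,  5.23737913e-05]), 'eef_pos': array([ 271.19876959, -563.12673589,  190.17459528]), 'tcp_rot': array([3.14147250e+00, 4.06368062e-05, 4.48793184e-01]), 'ft_force': array([ 0.21756344,  0.16613781, -0.49459629]), 'moment': array([0.01032351, 0.06492004, 0.02896482]), 'grip_force': 0.0, 'opening': 1.0003329813308017} -18.8
```

View pics/side0.png

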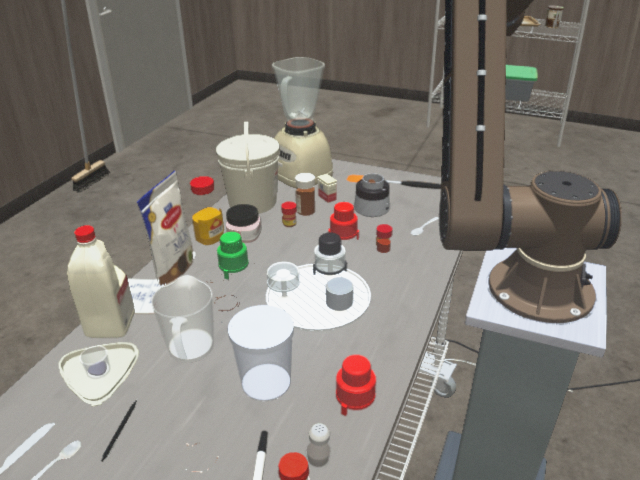

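View pics/top0.png

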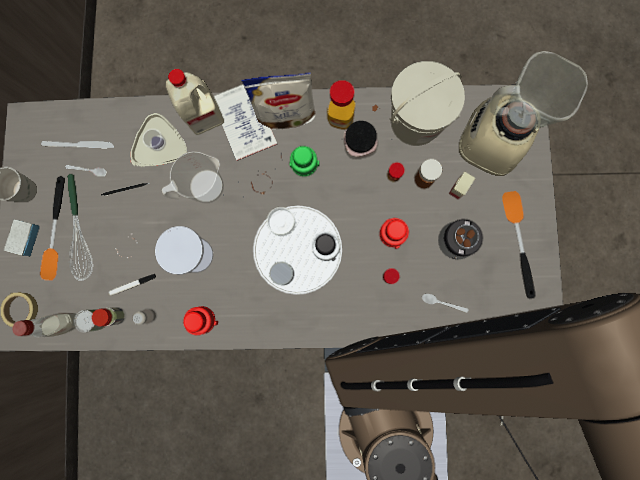

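The lid could be confused with these (row, col): the black-capped clear cup on the stand at side (248,330) / top (245,325); red at side (220,343) / top (232,395); red at side (383,356) / top (320,200); green at side (252,232) / top (160,304). By the description it is the black-capped cup on the stand. I'll check it in one close crop.

```bash
python3 - <<'E'
from h import *
s=cv2.imread("pics/side0.png");t=cv2.imread("pics/top0.png")
def c(im,r,q,h=25,w=33): return cv2.resize(im[r-h:r+h,q-w:q+w],(400,300),interpolation=cv2.INTER_CUBIC)
cv2.imwrite("pics/crop1.png",np.vstack([np.hstack([c(s,254,330),c(t,245,325)]),np.hstack([c(s,192,372),c(t,238,462)])]))
E
```

```text
(no output)
```

View pics/crop1.png

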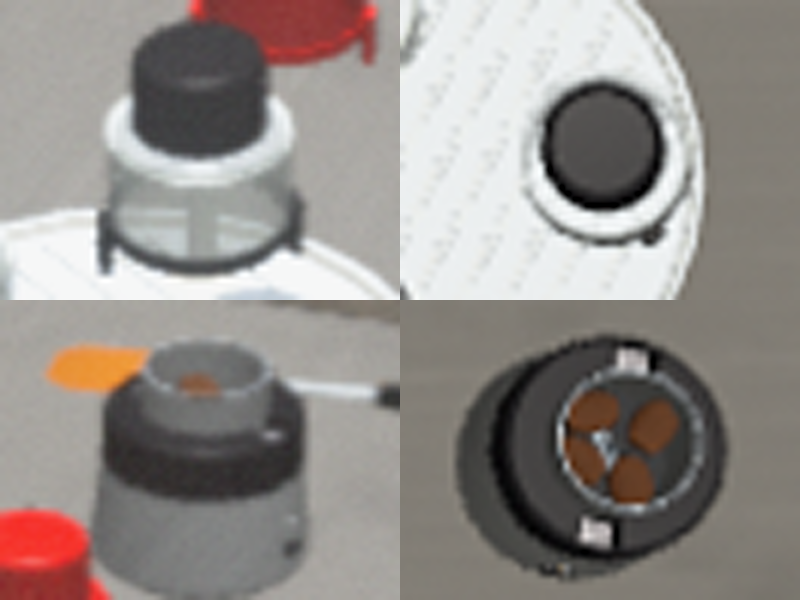

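The top row of the crop shows the lid: black cap, clear cup, lugs at side (274,314) and (270,346), and top (259,334). The bottom row shows the grinder: slots at top (223,467) and (252,461.5), bowl rim centre at top (236,467) / side (179,373). The choice is confirmed.

```bash
python3 - <<'E'
from h import *
P={n:eyes.read_camera(n) for n in("side","top")}
S,T=P["side"],P["top"]
cap=tri((S,(237.7,330)),(T,(244.2,325.7)));rim=tri((S,(179,373.3)),(T,(235.8,467.3)))
print("cap",cap,"rim",rim)
for nm,X in(("cap z120",cap),("rim z100",rim)):
  z=120 if "cap" in nm else 100
  print(nm,[atz(P[n],c,z).round(1) for n,c in zip(("side","top"),((237.7,330),(244.2,325.7)) if z==120 else ((179,373.3),(235.8,467.3)))])
l=[atz(S,(274,314.3),20),atz(S,(270.3,345.7),20)];lt=atz(T,(259.2,333.6),20)
print("lugs side",l,"top",lt, "mid",(l[0]+l[1])/2, "ang",np.degrees(np.arctan2(*(l[1]-l[0])[[1,0]])), "len",np.linalg.norm(l[1]-l[0]))
s=[atz(T,(223,467.3),75),atz(T,(251.7,461.5),75)]
print("slots",s,(s[0]+s[1])/2,np.degrees(np.arctan2(*(s[1]-s[0])[[1,0]])),np.linalg.norm(s[1]-s[0]))
# stand & dark cap mask centroids
for n,(r,q) in(("side",(248,330)),("top",(245,325))):
  g=P[n]["pixels"][r-22:r+22,q-14:q+14].max(2)<95
  k,lab,st,ce=cv2.connectedComponentsWithStats(g.astype(np.uint8)); i=1+np.argmax(st[1:,4]); print(n,ce[i][::-1]+[r-22,q-14],st[i])
for k in("stand","cover","spare_bowl","cayenne","cinnamon","allspice","nutmeg_tin"):
  b=eyes.spot_point(k,T); z={"cover":52,"spare_bowl":36}.get(k,0)
  if b: print(k,atz(T,b[0]["centre"],z).round())
print("red",atz(T,(232,395),100))
E
```

```text
cap (array([482.03814067, 143.47577519, 116.36536686]), np.float64(0.12653192847124706)) rim (array([ 495.56816601, -216.37214342,   93.87100821]), np.float64(1.260993032418818))
cap z120 [array([480.1, 148.7, 120. ]), array([481.5, 143.4, 120. ])]
rim z100 [array([ 490.8, -205.2,  100. ]), array([ 496. , -214.3,  100. ])]
lugs side [array([513.35060553, 167.77349721,  20.        ]), array([448.74226904, 126.12836673,  20.        ])] top [451.46917331 124.76213697  20.        ] mid [481.04643728 146.95093197  20.        ] ang -147.1950509608287 len 76.86711934181834
slots [array([ 532.40595139, -223.53563806,   75.        ]), array([ 458.31810704, -204.13431819,   75.        ])] [ 495.36202922 -213.83497813   75.        ] 165.32551700469796 76.58602935925767
side [243.51219512 329.40243902] [  3   7  22  22 410]
top [244.04154303 324.90801187] [  4  11  21  21 337]
stand [477. 225.   0.]
cover [549. 262.  52.]
spare_bowl [414. 265.  36.]
cayenne [401. -29.   0.]
cinnamon [ 673. -131.    0.]
allspice [696. -47.   0.]
nutmeg_tin [ 635. -231.    0.]
red [510.30937712 -31.96932261 100.        ]
```

```bash
python3 -m inch '[[[0.591,-0.65,0],0,-1],[[0.591,-0.65,0],0,-1],[[0.591,-0.65,0],0,-1],[[0.591,-0.65,0],0,-1],[[0.591,-0.65,0],0,-1],[[0.591,-0.65,0],0,-1],[[0.591,-0.65,0],0,-1],[[0.591,-0.65,0],0,-1],[[0.591,-0.65,0],0,-1],[[0.591,-0.65,0],0,-1]]' && python3 -m inch '[[[0.591,-0.65,0],0,-1],[[0.591,-0.65,0],0,-1],[[0.591,-0.65,0],0,-1],[[0.591,-0.65,0],0,-1],[[0,0,0.1],-0.9,-1],[[0,0,0.1],-0.9,-1],[[0,0,0.1],-0.9,-1],[[0,0,0.1],-0.9,-1],[[0,0,0.1],-0.9,-1],[[0,0,0],0,-1]]'
```

```text
t: 3.1
eef_pos: [421.9, -56.3, 190.4]
tcp_rot: [3.141, -0.001, 0.449]
ft_force: [0.3, -0.7, -0.3]
opening: 1.0
grip_force: 0.0
t: 4.35
eef_pos: [481.4, 144.2, 159.9]
tcp_rot: [-3.141, 0.001, 0.841]
ft_force: [0.9, 0.1, -0.0]
opening: 0.997
grip_force: 0.0
```

```bash
python3 -m inch '[[[0,0,0.23],0,-1],[[0,0,0.23],0,-1],[[0,0,0.23],0,-1],[[0,0,0.23],0,-1],[[0,0,0.23],0,-1],[[0,0,0],0,1],[[0,0,0],0,1],[[0,0,0],0,1],[[0,0,0],0,1],[[0,0,0],0,1]]'
```

```text
t: 5.6
eef_pos: [481.6, 144.2, 91.3]
tcp_rot: [3.141, -0.0, 0.841]
ft_force: [0.9, -0.8, 0.8]
opening: 0.539
grip_force: 30.1
```

```bash
python3 -m inch '[[[0,0,-0.2],0,1],[[0,0,-0.2],0,1],[[0,0,-0.2],0,1],[[0,0,-0.2],0,1],[[0,0,-0.2],0,1],[[0,0,-0.2],0,1],[[0,0,-0.2],0,1],[[0,0,-0.2],0,1],[[0,0,-0.2],0,1],[[0,0,-0.2],0,1]]' && python3 -m inch '[[[0,0,0],0.964,1],[[0,0,0],0.964,1],[[0,0,0],0.964,1],[[0,0,0],0.964,1],[[0,0,0],0.964,1],[[0,0,0],0.964,1],[[0,0,0],0.964,1],[[0,0,0],0.964,1],[[0,0,0],0.964,1],[[0,0,0],0.964,1]]' && python3 -m inch '[[[0.024,0.597,0],0,1],[[0.024,0.597,0],0,1],[[0.024,0.597,0],0,1],[[0.024,0.597,0],0,1],[[0.024,0.597,0],0,1],[[0.024,0.597,0],0,1],[[0.024,0.597,0],0,1],[[0.024,0.597,0],0,1],[[0.024,0.597,0],0,1],[[0.024,0.597,0],0,1]]'
python3 - <<'E'
from h import *
P={n:eyes.read_camera(n) for n in("side","top")}
a=P["side"]["pixels"][125:200,322:422];b=P["top"]["pixels"][195:270,415:515]
im=np.hstack([cv2.resize(x,(400,300),interpolation=cv2.INTER_CUBIC) for x in(a,b)])
cv2.imwrite("pics/crop2.png",im[:,:,::-1]); np.save("side1.npy",P["side"]["pixels"])
for k in("lid_lug","lid_cap","lid"):
  for n in P: print(k,n,[(np.round(d["centre"],1).tolist(),round(d["score"],2)) for d in eyes.spot_point(k,P[n])][:5])
s=env.state();print(s["t"],s["eef_pos"],s["tcp_rot"],s["opening"])
E
```

```text
t: 6.85
eef_pos: [481.5, 144.2, 211.9]
tcp_rot: [3.142, 0.0, 0.842]
ft_force: [0.6, 0.1, -1.7]
opening: 0.532
grip_force: 30.0
t: 8.1
eef_pos: [481.5, 144.2, 211.4]
tcp_rot: [3.142, 0.0, -0.003]
ft_force: [-0.4, -0.3, -2.1]
opening: 0.529
grip_force: 30.0
t: 9.35
eef_pos: [496.0, -215.2, 211.6]
tcp_rot: [3.141, -0.0, 0.0]
ft_force: [0.6, 0.4, -1.5]
opening: 0.535
grip_force: 30.0
lid_lug side [([236.5, 358.9], 0.97), ([159.5, 362.6], 0.73)]
lid_lug top [([320.1, 217.4], 0.84), ([248.6, 395.4], 0.61), ([163.2, 312.9], 0.6)]
lid_cap side [([365.6, 356.1], 0.94), ([210.0, 343.5], 0.75), ([238.0, 230.7], 0.57), ([131.3, 371.8], 0.56)]
lid_cap top [([322.3, 195.8], 0.86), ([224.7, 485.1], 0.68), ([229.4, 396.7], 0.68), ([153.0, 303.6], 0.6)]
lid side [([270.7, 230.8], 0.83), ([237.6, 345.4], 0.77), ([397.5, 351.6], 0.77), ([166.6, 371.6], 0.65), ([224.4, 291.1], 0.34)]
lid top [([320.6, 205.7], 0.93), ([234.4, 390.9], 0.82), ([165.7, 304.3], 0.72), ([274.2, 283.1], 0.49), ([235.4, 471.6], 0.45)]
9.75 [ 496.11182364 -213.07909198  211.33697648] [ 3.14157891e+00 -7.54273219e-05  1.24494765e-03] 0.5332092804479709
```

View pics/crop2.png

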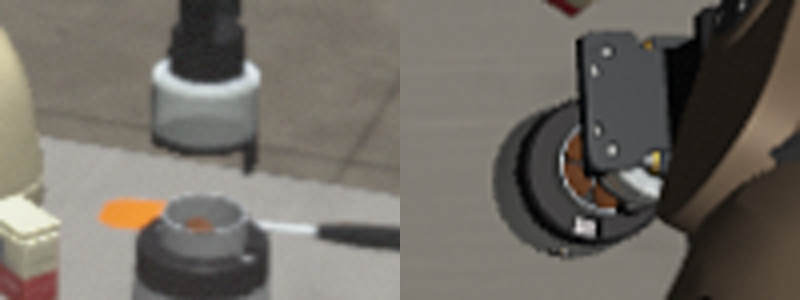

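```bash
python3 - <<'E'
from h import *
S=eyes.read_camera("side")
c=np.array([496.1,-213.1]);g=np.array([495.7,-214.1])
L=lambda z,r,a:[*(c+r*np.array([np.cos(a),np.sin(a)])),z]
print("cup mid",proj(S,[[*c,182]]),"lug",[proj(S,[L(140.5,38,np.radians(165.3+d))]).round(1).tolist() for d in(-10,0,10)],"lug far",proj(S,[L(140.5,38,np.radians(-14.7))]),"rim c",proj(S,[[*g,100]]),"x+5",proj(S,[[g[0]+5,g[1],100]]), "slot-x",proj(S,[[458.3,-204.1,80]]))
im=S["pixels"][120:210,325:425]
cv2.imwrite("pics/crop3.png",cv2.resize(im,(667,600),interpolation=cv2.INTER_CUBIC)[:,:,::-1])
E
```

```text
cup mid [[150.81648521 373.40698601]] lug [[[168.8, 383.1]], [[168.0, 384.5]], [[167.1, 385.6]]] lug far [[161.03788387 361.53651508]] rim c [[177.36522776 372.63446336]] x+5 [[177.07216431 370.94987802]] slot-x [[187.45996031 383.95140377]]
```

View pics/crop3.png

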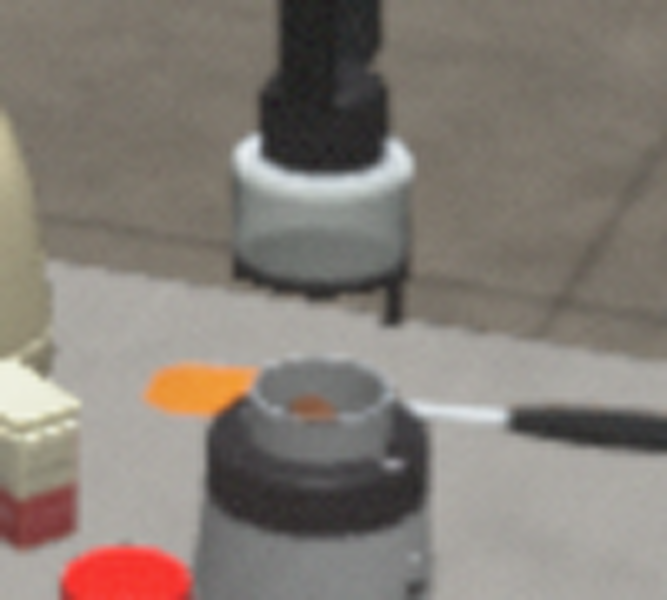

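Crop: the lug tip is at side (168.3,384.2), against a predicted (168,384.5). The cup's middle column matches, and the slot pad sits at (189,384) under the lug. I'll shift the lid about 1 mm in -x and lower it.

```bash
python3 -m inch '[[[-0.018,0,0.1],0,1],[[0,0,0.1],0,1],[[0,0,0.1],0,1],[[0,0,0.1],0,1],[[0,0,0.1],0,1],[[0,0,0.1],0,1],[[0,0,0.1],0,1],[[0,0,0.1],0,1],[[0,0,0.1],0,1],[[0,0,0],0,1]]'; python3 -m inch '[[[0,0,0.017],0,1],[[0,0,0.017],0,1],[[0,0,0.017],0,1],[[0,0,0.017],0,1],[[0,0,0],0,1],[[0,0,0],0,1],[[0,0,0],0,1],[[0,0,0],0,1],[[0,0,0],0,1],[[0,0,0],0,1]]'
```

```text
t: 11.05
eef_pos: [494.8, -213.9, 156.7]
tcp_rot: [-3.141, 0.001, 0.0]
ft_force: [-0.6, 0.3, -0.8]
opening: 0.532
grip_force: 30.0
t: 12.3
eef_pos: [495.0, -214.0, 153.1]
tcp_rot: [3.142, -0.0, 0.0]
ft_force: [-0.7, -1.3, -1.0]
opening: 0.535
grip_force: 30.0
```

```bash
python3 -m inch '[[[0,0,0.017],0,1],[[0,0,0.017],0,1],[[0,0,0.017],0,1],[[0,0,0.017],0,1],[[0,0,0],0,1],[[0,0,0],0,1],[[0,0,0],0,1],[[0,0,0],0,1],[[0,0,0],0,1],[[0,0,0],0,1]]'; python3 - <<'E'
from h import *
S=eyes.read_camera("side")
im=S["pixels"][135:225,325:425]
cv2.imwrite("pics/crop4.png",cv2.resize(im,(667,600),interpolation=cv2.INTER_CUBIC)[:,:,::-1])
s=env.state();print(s["t"],s["eef_pos"],s["ft_force"],s["moment"])
E
```

```text
t: 13.55
eef_pos: [495.0, -214.0, 149.0]
tcp_rot: [3.142, -0.0, 0.0]
ft_force: [0.2, 0.4, 0.1]
opening: 0.532
grip_force: 30.0
13.6 [ 495.00180973 -213.98831563  149.00055695] [-0.59374571 -0.39436505 -0.38934513] [0.04015103 0.06409105 0.01094283]
```

View pics/crop4.png

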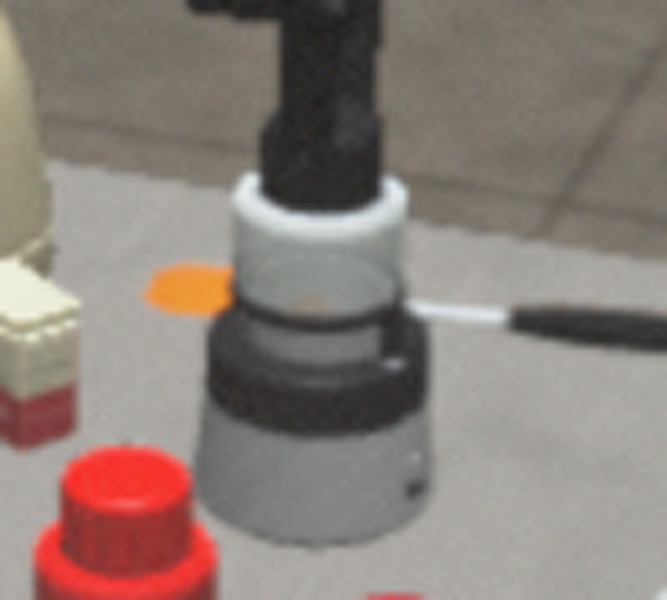

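```bash
python3 -m inch '[[[0,0,0.017],0,1],[[0,0,0.017],0,1],[[0,0,0.017],0,1],[[0,0,0],0,1],[[0,0,0],0,1],[[0,0,0],0,1],[[0,0,0],0,1],[[0,0,0],0,1],[[0,0,0],0,1],[[0,0,0],0,1]]'; python3 - <<'E'
from h import *
f=[]
for i in range(8): S=eyes.read_camera("side"); s=env.state(); f.append(s["ft_force"])
print(s["t"],s["eef_pos"],np.mean(f,0),s["moment"])
im=S["pixels"][157:207,340:406]
cv2.imwrite("pics/crop5.png",cv2.resize(im,(792,600),interpolation=cv2.INTER_CUBIC)[:,:,::-1])
E
```

```text
t: 14.85
eef_pos: [495.0, -214.0, 146.0]
tcp_rot: [3.141, -0.0, 0.0]
ft_force: [-2.8, 0.4, 5.6]
opening: 0.536
grip_force: 30.0
15.25 [ 494.97430342 -213.99763057  146.02685645] [-2.57668617  0.48060892  4.97808713] [0.1078042  0.44431813 0.01639595]
```

View pics/crop5.png

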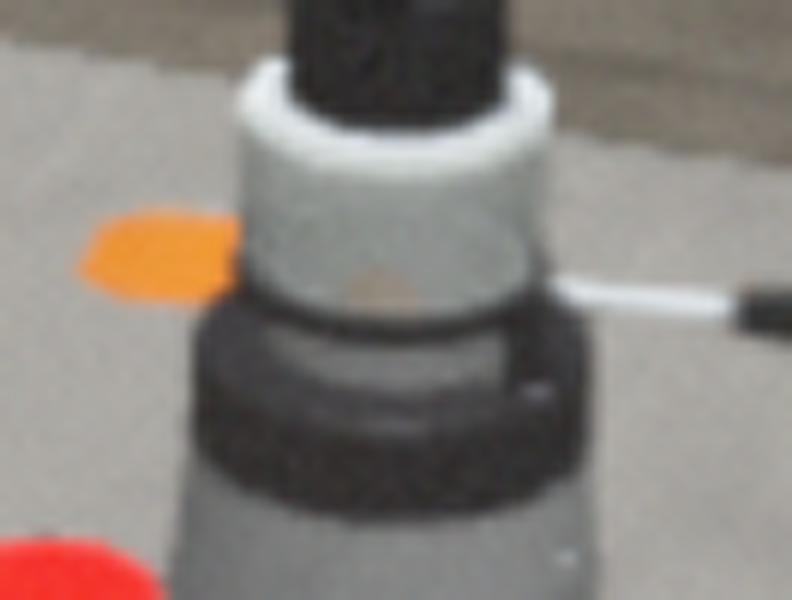

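```bash
python3 -m inch '[[[-0.013,0,0],0,1],[[-0.012,0,0],0,1],[[0,0,0],0,1],[[0,0,0],0,1],[[0,0,0],0,1],[[0,0,0],0,1],[[0,0,0],0,1],[[0,0,0],0,1],[[0,0,0],0,1],[[0,0,0],0,1]]'; python3 - <<'E'
from h import *
f=[]
for i in range(6): S=eyes.read_camera("side"); s=env.state(); f.append(np.r_[s["ft_force"],s["moment"]])
print(s["t"],s["eef_pos"],np.mean(f,0).round(2))
E
```

```text
t: 16.5
eef_pos: [493.5, -214.0, 145.9]
tcp_rot: [3.141, -0.0, 0.0]
ft_force: [3.0, 0.6, 3.7]
opening: 0.536
grip_force: 30.0
16.8 [ 493.50960719 -213.98922905  145.92164458] [ 2.17 -0.33  4.57 -0.03 -0.44  0.01]
```

```bash
python3 -m inch '[[[0.012,0,0],0,1],[[0,0,0.01],0,1],[[0,0,0.01],0,1],[[0,0,0.01],0,1],[[0,0,0],0,1],[[0,0,0],0,1],[[0,0,0],0,1],[[0,0,0],0,1],[[0,0,0],0,1],[[0,0,0],0,1]]'; python3 - <<'E'
from h import *
f=[]
for i in range(6): S=eyes.read_camera("side"); s=env.state(); f.append(np.r_[s["ft_force"],s["moment"]])
print(s["t"],s["eef_pos"],np.mean(f,0).round(2))
E
```

```text
t: 18.05
eef_pos: [494.2, -214.0, 144.2]
tcp_rot: [3.141, -0.0, 0.0]
ft_force: [2.5, -0.0, 6.0]
opening: 0.531
grip_force: 30.0
18.35 [ 494.24160596 -213.99346168  144.20162202] [ 1.46 -0.07  5.3   0.   -0.32  0.01]
```

```bash
python3 -m inch '[[[0,0,0.013],0,1],[[0,0,0.013],0,1],[[0,0,0.013],0,1],[[0,0,0.013],0,1],[[0,0,0.011],0,1],[[0,0,0],0,1],[[0,0,0],0,1],[[0,0,0],0,1],[[0,0,0],0,1],[[0,0,0],0,1]]'; python3 - <<'E'
from h import *
f=[]
for i in range(8): S=eyes.read_camera("side"); s=env.state(); f.append(np.r_[s["ft_force"],s["moment"]])
print(s["t"],s["eef_pos"],np.mean(f,0).round(2),s["opening"])
c=lambda im:im[157:207,340:406]
cv2.imwrite("pics/crop6.png",cv2.resize(c(S["pixels"]),(792,600),interpolation=cv2.INTER_CUBIC)[:,:,::-1])
E
```

```text
t: 19.6
eef_pos: [494.3, -214.0, 140.7]
tcp_rot: [3.141, -0.001, 0.0]
ft_force: [1.9, 0.4, 9.6]
opening: 0.536
grip_force: 30.0
20.0 [ 494.33202821 -214.0087072   140.72034849] [ 1.52  0.16  8.67  0.12 -0.23 -0.01] 0.5322819044708207
```

View pics/crop6.png

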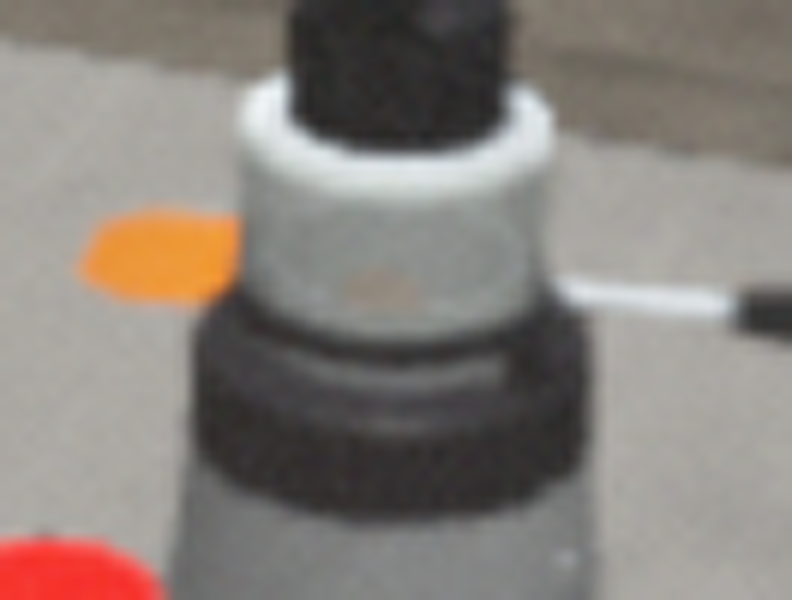

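The lid is seated with the lug in its slot. The force corresponds to about 5.1–5.6 mm of travel, so I'll add 0.4 mm and hold.

```bash
python3 -m inch '[[[0,0,0.007],0,1],[[0,0,0],0,1],[[0,0,0],0,1],[[0,0,0],0,1],[[0,0,0],0,1],[[0,0,0],0,1],[[0,0,0],0,1],[[0,0,0],0,1],[[0,0,0],0,1],[[0,0,0],0,1]]'; python3 -m inch '[[[0,0,0],0,1],[[0,0,0],0,1],[[0,0,0],0,1],[[0,0,0],0,1],[[0,0,0],0,1],[[0,0,0],0,1],[[0,0,0],0,1],[[0,0,0],0,1],[[0,0,0],0,1],[[0,0,0],0,1]]';python3 -m inch '[[[0,0,0],0,1],[[0,0,0],0,1],[[0,0,0],0,1],[[0,0,0],0,1],[[0,0,0],0,1],[[0,0,0],0,1],[[0,0,0],0,1],[[0,0,0],0,1],[[0,0,0],0,1],[[0,0,0],0,1]]'
```

```text
t: 21.25
eef_pos: [494.4, -214.0, 140.3]
tcp_rot: [3.141, -0.001, 0.0]
ft_force: [1.5, -0.3, 9.4]
opening: 0.538
grip_force: 30.0
t: 22.5
eef_pos: [494.4, -214.0, 140.3]
tcp_rot: [3.141, -0.001, 0.0]
ft_force: [0.4, -0.7, 9.1]
opening: 0.533
grip_force: 30.0
t: 23.75
eef_pos: [494.4, -214.0, 140.3]
tcp_rot: [3.141, -0.001, 0.0]
ft_force: [1.3, 0.3, 9.9]
opening: 0.536
grip_force: 30.0
```

```bash
python3 -c "
from cell import env
print(env.job_done())"
```

```text
the job is handed in; nothing more can be done
None
```

I set the lid on the grinder with its lugs in the slots and pressed it to about 6 mm (slow speed, judged from force and height). I held it there for over 3 s and handed the job in at about 24 s, still pressing; only the near lug was visible to the camera.

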